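# Seat the winged knob of a tablet mill on its keyed drive and latch it

### The job

The winged knob of the white tablet mill has been set back on its drive shaft but is still sitting proud on the driving dogs: keep pressing down on it while slowly turning it until it drops fully home on the deck. Then press the mill's raised steel lever all the way down so that the two side jaws close over the knob's flange, let go of everything, and leave the medicine cup and spoon beside the mill where they are.

Things in the scene. Friction and masses are not known exactly. Their poses are not given: they have to be found in the camera images.
- deck (a point): centre of the mill's flat top (deck), on the axis of its upright drive shaft, 55 mm above the table. The mill is a fixed white block 156 mm wide (y), 190 mm long (x, from 119 mm on the -x side of the shaft, the lever end, to 71 mm on the +x side). Axes are the mill's, z up.
- pilot (a point): top of the pilot pin (10 mm thick, 32 mm high) on the shaft's axis, inside the knob; axes are the mill's. The shaft also carries four driving dogs, 9 mm high, a quarter turn apart, hidden under the knob at an angle that is not given. A light press does not turn the stiff shaft (0.9 N m); with the knob home it turns along, which does no harm.
- knob_wing (a point): middle of the wing grip of the loose grey knob (0.25 kg), 40 mm above its underside. Flange 92 mm across, 20 mm thick; on it the wing, 72 mm long (this x axis), 18 mm thick (y), 40 mm high: the flange's top is 20 mm below this point, the wing's top 20 mm above. Fingers put down on both sides of the wing can turn it and press on the flange without gripping.
- knob_foot (a point): centre of the knob's underside, axes as the wing's: 9 mm above the deck at the start (resting on the dogs, turning freely on the pin), level with the deck when home. Cross slots below, along its x and y, fit the dogs with about 4 degrees of play either way; from the start it takes 15 to 80 degrees clockwise (seen from above) to reach them and drop.
- lever_hinge (a point): point on the lever's hinge axis (along the mill's y), 66 mm from the shaft towards the mill's -x, 11 mm above the deck; axes are the mill's
- lever_pad (a point): middle of the top face of the grey thumb pad at the lever's free end, where to press: 64 mm from the hinge along the lever, 6 mm above its middle plane. The lever is a steel plate 30 mm wide; raised, it slants up from the hinge towards the mill's -x end; pressed down, it lies level.
- lever (a joint): how far the lever is pressed: 0 = fully raised, 0.95 rad (54 degrees) above level, jaws open; 0.95 = level, fully down, jaws closed. Starts at 0 to 0.2; stays where it is left; pressing the pad takes about 4 N. It drives both jaws; if the knob is not home they hit its flange and the lever stops near 0.57.
- jaw_left (a joint): travel of the steel jaw on the mill's +y side: 0 = open, clear of the flange; 0.014 m = closed, its 8 mm thick lip 3 mm above the seated flange and 6 mm in over its edge. The jaws are 32 mm wide and 31 mm high above the deck and stand on the +y and -y sides of the knob.
- jaw_right (a joint): the same for the mirrored jaw on the -y side
- cup: small white plastic medicine cup, 44 mm across, 35 mm high; origin under its centre; leave alone
- spoon: steel spoon lying flat, 140 mm long along its x axis; leave alone
Things that resemble listed ones, but are neither listed nor needed, are in the scene too. Of the things like the part that bears knob_wing, leave any that is blue, pink or yellow; of the rest the larger one is meant.

How it is judged:
By the outcome, as a careful person would: the job done as asked, in the order asked, and still so for the second after the job is handed in, with the robot touching nothing.
It also fails if it takes over 61 s, if anything falls off the work surface, if the arm or the gripper's body presses on something with over 40 N, if the wrist force passes 120 N, or if a joint passes its speed limit or range.

### The arm

A 6-joint arm with a two-finger parallel gripper is mounted at the origin on the work surface. World frame = base frame: x ahead of the robot, y to its left, z up, the work surface at z = 0. Lengths are in mm, angles in rad, forces in N, time in s.
With the tool pointing down it reaches from about 275 to 825 mm from the base axis. Payload 4.9 kg.
Tool frame: the origin (TCP) lies at the very end of the fingers, on their centre line; the grasp point (between the pads) lies 19 mm behind it; z points along the fingers, y is the line along which they close (so a half turn about z gives the same grasp; the last joint's range is limited). The gripper opens to 85 mm and grips with 20 to 120 N. Pads are 22 mm wide; open, the fingers measure 114 mm over their backs; the gripper's body (76 mm by 85 mm) begins 54 mm behind the grasp point. The pads swing forward as they close: fully open they stand 13 mm farther back than shut.
Start: joints at [-1.282, 0.326, -0.193, 1.052, 0, 1.437], TCP at [225.687, -501.581, 231.281] pointing down, gripper open.
Joint ranges: [-2.65, 2.65], [-0.97, 1.79], [-1.3, 1.35], [-1.93, 2.1], [-1.47, 1.37], [-3.14, 3.14]. Speed limits (rad/s): [2.57, 2.57, 3.14, 3.14, 3.14, 3.14].

### API

Orientations are given as [roll, pitch, yaw] about the fixed x, y, z axes, in that order (R = Rz(yaw) Ry(pitch) Rx(roll)).
In Python, from bench import bot, solve_ik, imaging gives the robot as it stands. Calls block until the motion is done:
- bot.move_ptp(position, orientation): joint-space move of the TCP to a pose.
- bot.movel(position, rot=None, max_speed=150, threshold=None): straight line of the TCP; rot=None keeps the orientation; max_speed is the mean speed in mm/s. With threshold (N) it stops when the force on the tool has changed by that much, and returns True; else False.
- bot.move_j(angles): joint-space move.
- bot.grip(opening, effort=None): opening from 0.0 (shut) to 1.0 (fully open); effort is the grip in N (None keeps the last); returns when the fingers have stopped.
- bot.dwell(seconds).
- solve_ik(position, orientation): joint angles nearest the present ones, or None.
- bot.get_state(): the state.
- imaging.capture(name): name is "scene" or "side" or "wrist"; returns the picture (400x640x3 uint8, blue, green, red); there is no depth.
- imaging.camera_model(name): a dict with "K" (3x3 intrinsics, pixels), "k1" (the pictures are not rectified: a ray, as slopes to the right and down, at radius r is drawn at 1 + k1 r^2 times it, then the intrinsics apply), "position" and "rotation" of the camera in the world. Camera axes: x right, y up, looking along -z (the intrinsics and any distortion apply to the point x, -y, -z); pixel columns grow to the right and rows downward; lengths in mm; the calibration is good to about 2 mm. A picture is of the moment at which its call begins: read the wrist's pose just before it. camera_model takes no time and is no camera call; for the wrist camera it gives the pose at the moment of the call.
A pose or a line that the arm cannot do raises bot.IKError and nothing moves.
- bot.sign_off(): hands the job in; it is judged then, once.
The state is a dict: "t": time; "qpos": joint angles; "joint_velocities": joint speeds; "effort": joint torques, N m; "tcp_pos": TCP position; "orientation": TCP orientation; "contact_force": force on the tool from outside, world axes, zero at the start; "wrist_torque": the same for the moment, N m; "opening": opening from 0.0 (shut) to 1.0 (fully open); "gripper_force": force on a finger pad.
Only numpy, scipy, OpenCV 4.12 (cv2) and the standard library are available. Lean on these libraries where they do the work, as an engineer would, in place of code of your own. Each camera call takes 0.05 s, during which the arm holds its last target. There are 200 camera calls.

## Working session

There is one attempt and no reset: what is moved stays moved. The work goes in short steps, each a Python script; the robot and the scene stay as the last script left them, time stands still between calls to the robot, and variables do not carry over. Pictures are saved under pics/ and viewed, at most 10 in all, crops included, and the job is handed in when it is done.

```bash
mkdir -p pics; ls; python3 - <<'E'
from bench import bot, imaging
import cv2
for n in("scene","side"):
    cv2.imwrite(f"pics/{n}0.png",imaging.capture(n))
    m=imaging.camera_model(n);print(n,m)
print(bot.get_state()["t"])
E
```

```text
pics
scene {'K': array([[453.81749553,   0.        , 312.2634218 ],
       [  0.        , 453.81749553, 190.12990896],
       [  0.        ,   0.        ,   1.        ]]), 'k1': -0.03947691175113564, 'position': array([1234.28566939,  -92.48495328,  551.35428323]), 'rotation': array([1.00807857, 0.00940112, 1.32114035])}
side {'K': array([[520.12714714,   0.        , 311.66625862],
       [  0.        , 520.12714714, 189.20392468],
       [  0.        ,   0.        ,   1.        ]]), 'k1': -0.08451995937886275, 'position': array([ 345.54554849, 1027.76665124,  783.62879471]), 'rotation': array([ 0.95557504, -0.02262527, -2.9159943 ])}
0.1
```

View pics/scene0.png

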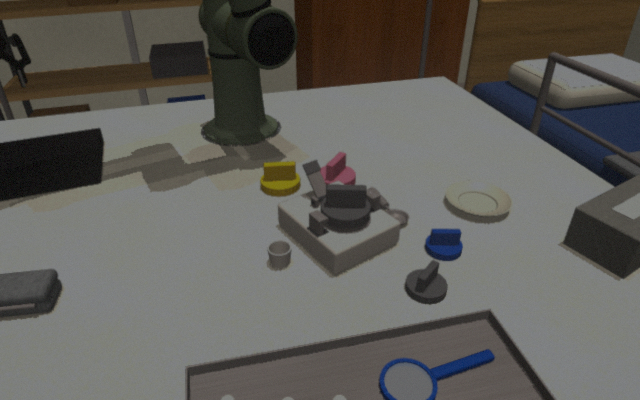

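View pics/side0.png

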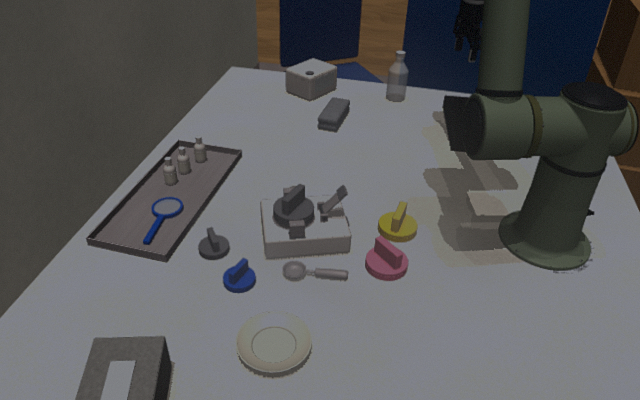

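The mill is mid-table: its knob's wing is at scene (346,197) / side (293,200), and the lever slants towards the robot with its pad at scene (310,167) / side (341,192). I'll triangulate these roughly, then look from above.

```bash
cat > h.py <<'E'
import numpy as np, cv2
from scipy.spatial.transform import Rotation as R
from scipy.optimize import least_squares
from bench import bot, imaging, solve_ik
F=np.diag([1.,-1,-1])
def rot(m):
    r=np.asarray(m["rotation"]); return R.from_euler("xyz",r).as_matrix() if r.ndim==1 else r
def proj(m,P):
    A=F@rot(m).T; P=np.atleast_2d(np.asarray(P,float))
    return cv2.projectPoints(P.reshape(-1,1,3),cv2.Rodrigues(A)[0],-A@m["position"],m["K"],np.array([m["k1"],0,0,0.]))[0].reshape(-1,2)
def ray(m,px):
    u=cv2.undistortPoints(np.array([[px]],float),m["K"],np.array([m["k1"],0,0,0.]))[0,0]
    return rot(m)@F@np.array([u[0],u[1],1])
def onz(m,px,z):
    d=ray(m,px); p=m["position"]; return p+d*(z-p[2])/d[2]
def tri(obs):
    A=[];b=[]
    for m,px in obs:
        d=ray(m,px); d/=np.linalg.norm(d); M=np.eye(3)-np.outer(d,d); A.append(M); b.append(M@m["position"])
    return np.linalg.lstsq(np.vstack(A),np.hstack(b),rcond=None)[0]
E
python3 - <<'E'
from h import *
s,d=[imaging.camera_model(n) for n in("scene","side")]
w=tri([(s,(346,197)),(d,(293,200))]);print(w, tri([(s,(310,167)),(d,(341,192))]))
for y in(0,np.pi/2,-np.pi/2): print(solve_ik([w[0]-40,w[1],300],[np.pi,0,y]))
m=imaging.camera_model("wrist");st=bot.get_state();print(m["position"]-st["tcp_pos"],m["K"][0,0],m["rotation"],st["orientation"])
E
```

```text
[577.80487283 133.3283221  100.21399119] [477.25198001  92.19182423 113.1037281 ]
[ 0.10978731  0.29913177 -0.05440496  1.2172596   0.         -3.03180534]
[ 0.10978731  0.29913177 -0.05440496  1.2172596   0.          1.68058364]
[ 0.10978731  0.29913177 -0.05440496  1.2172596   0.         -1.46100902]
[ 66.7632049   31.09657223 143.02585097] 298.65561172372554 [-0.29112708  0.00152264 -1.14672217] [-3.14008348e+00 -1.96306633e-04  4.22795469e-01]
```

```bash
python3 - <<'E'
from h import *
import pickle
bot.move_ptp([565,128,230],[np.pi,0,np.pi/2])
m=imaging.camera_model("wrist"); im=imaging.capture("wrist")
pickle.dump(m,open("w1.pkl","wb")); cv2.imwrite("pics/w1.png",im)
cv2.imwrite("pics/w1b.png",cv2.resize(im,(800,500)))
print(bot.get_state()["t"],m["position"],m["rotation"])
E
```

```text
2.6833 [565.15264518 201.66132541 372.99836552] [-2.91989987e-01 -6.79022826e-04 -1.79107101e-04]
```

View pics/w1b.png

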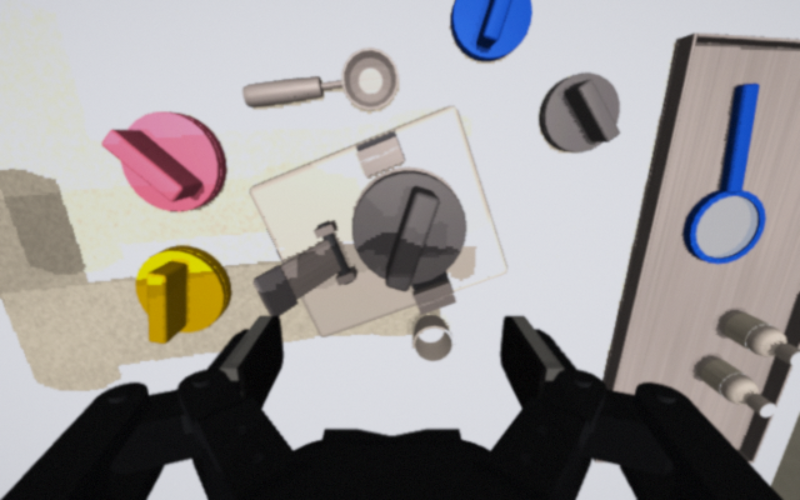

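Wrist view: deck corners at about (250,187), (455,107), (507,268), (322,336) in the 800-px picture; grey knob centred at (409,228); lever pad near (272,295); cup at (432,337) beside the near jaw. I'll enlarge a crop for the wing.

```bash
python3 - <<'E'
import cv2
im=cv2.imread("pics/w1.png")[80:280,190:415]
cv2.imwrite("pics/c1.png",cv2.convertScaleAbs(cv2.resize(im,None,fx=3,fy=3,interpolation=cv2.INTER_CUBIC)[:600,:675],alpha=1.3,beta=20))
E
```

```text
(no output)
```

View pics/c1.png

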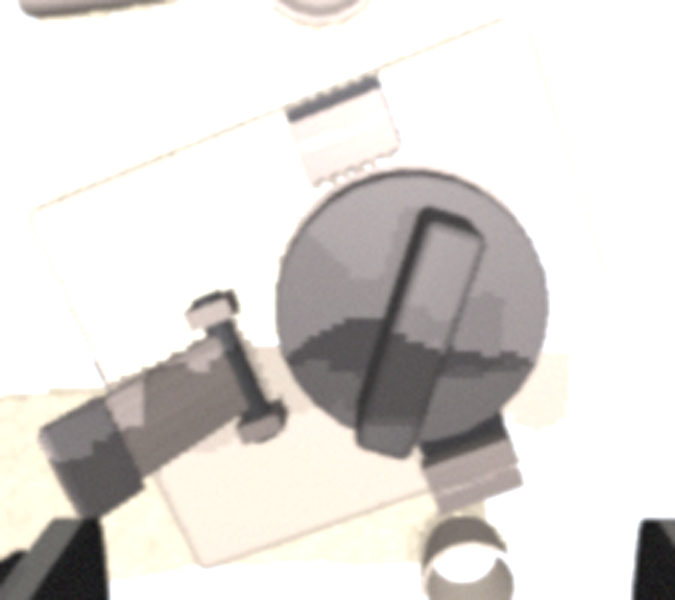

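```bash
python3 - <<'E'
from h import *
import pickle
m=pickle.load(open("w1.pkl","rb"))
C=lambda p:(np.array(p,float)-1)/3+[190,80]
px=np.array([C((35,209)),np.array([455,107])/1.25,np.array([507,268])/1.25,C((205,566))])
L=np.array([[-119,78],[71,78],[71,-78],[-119,-78]])
f=lambda p:(proj(m,[[p[0]+np.cos(p[2])*a-np.sin(p[2])*b,p[1]+np.sin(p[2])*a+np.cos(p[2])*b,55] for a,b in L])-px).ravel()
r=least_squares(f,[578,130,.35]);print("mill",r.x,np.degrees(r.x[2]),r.fun.round(1))
print("flange",onz(m,C((412,306)),84))
w=[onz(m,C(q),124) for q in((430,221),(482,242),(412,455),(362,440))]
w=np.array(w);print(w.round(1),"wing c",w.mean(0))
for a,b in((0,3),(1,2)):
    v=w[a]-w[b];print(np.linalg.norm(v),np.degrees(np.arctan2(v[1],v[0])))
yaw=r.x[2];ex=np.array([np.cos(yaw),np.sin(yaw)])
for q in(0,.1,.2):
    a=.95-q; rr=-66-64*np.cos(a)-6*np.sin(a)*-1*-1; z=66+64*np.sin(a)+6*np.cos(a)
    rr=-66-64*np.cos(a)+6*np.sin(a)
    P=[*(r.x[:2]+ex*rr),z];print(q,np.round(P,1),(proj(m,P)[0]-[190,80])*3)
w0=onz(m,C((95,457)),115);print(w0)
E
```

```text
mill [5.80502810e+02 1.33396114e+02 3.66799179e-01] 21.016044863903915 [-5.1  0.4  2.7 -4.9  3.9  4.  -1.6  3.6]
flange [579.16706707 135.3352239   84.        ]
[[581.9 168.6 124. ]
 [596.5 162.8 124. ]
 [577.8  98.9 124. ]
 [562.9 103.7 124. ]] wing c [579.78334498 133.49238967 124.        ]
67.66392029586623 73.6802605850159
66.59536040953323 73.71097005321101
0 [488.7  98.1 121.5] [115.95636039 453.14375002]
0.1 [483.7  96.2 118. ] [103.23646186 454.60554439]
0.2 [479.   94.4 114. ] [ 92.45796379 454.98178629]
[479.77602847  94.46679037 115.        ]
```

Consistent: axis ≈ (579.7,134), mill yaw ≈ 21°, wing ≈ 73.7°, lever ≈ 0.15. I'll descend astride the wing until the tips touch the flange.

```bash
cat >> h.py <<'E'
X,Y,MY=579.6,134.0,np.radians(21.2)
def st(tag=""):
    s=bot.get_state(); print(tag,"t%.2f"%s["t"],"tcp",np.round(s["tcp_pos"],1),"F",np.round(s["contact_force"],1),"T",np.round(s["wrist_torque"],2),"op%.3f"%s["opening"],"j6 %.2f"%s["qpos"][5],"gf",s["gripper_force"]); return s
E
python3 - <<'E'
from h import *
y=np.radians(73.7-180)
bot.move_ptp([X,Y,180],[np.pi,0,y]); bot.grip(0.31,20); st("above")
bot.movel([X,Y,100],max_speed=80,threshold=8); st("down")
print(bot.movel([X,Y,78],max_speed=20,threshold=6)); st("touch")
E
```

```text
above t5.70 tcp [579.6 134.  180. ] F [ 0.6 -0.5 -1. ] T [-0.04  0.01  0.02] op0.311 j6 -1.18 gf 0.0
down t6.85 tcp [580.1 134.1 100.6] F [-0.7 -0.5 -0.8] T [-0.01 -0.06  0.04] op0.309 j6 -1.18 gf 0.0
True
touch t7.64 tcp [579.5 134.   83.8] F [-1.5 -0.2  6.4] T [-0.04  0.25  0.03] op0.312 j6 -1.18 gf 3.0213106460723793
```

Touch at z 83.8, as expected for a proud flange. Now press and turn clockwise.

```bash
python3 - <<'E'
from h import *
bot.grip(0.26,20)
st("narrow")
y=np.radians(73.7-180); z=83.8
for i in range(27):
    f=bot.get_state()["contact_force"][2]
    if f<12:
        bot.movel([X,Y,z-5],max_speed=25,threshold=15-f)
    s=bot.get_state(); z=s["tcp_pos"][2]; f=s["contact_force"][2]
    print(i,"%.2f z%.1f F%.1f Tz%.2f"%(s["t"],z,f,s["wrist_torque"][2]))
    if z<77: break
    if f>30: z+=.5
    y-=np.radians(4)
    bot.movel([X,Y,z],rot=[np.pi,0,y],max_speed=20)
st("end")
print(y)
E
```

```text
narrow t7.87 tcp [579.7 134.   84.1] F [-1.1  0.6  6.7] T [-0.04  0.15 -0.01] op0.258 j6 -1.18 gf 3.2241130257398254
0 8.07 z84.0 F9.5 Tz0.01
1 8.53 z84.0 F9.2 Tz-0.01
2 8.99 z84.0 F8.8 Tz0.02
3 9.45 z84.0 F8.8 Tz-0.00
4 9.91 z84.0 F8.3 Tz0.05
5 10.37 z84.0 F7.5 Tz0.01
6 10.82 z84.0 F9.3 Tz-0.00
7 11.28 z84.0 F8.7 Tz0.03
8 11.74 z84.0 F8.7 Tz0.01
9 12.20 z84.0 F7.4 Tz0.03
10 12.66 z84.0 F8.3 Tz-0.01
11 13.12 z84.0 F7.2 Tz0.01
12 13.58 z83.9 F7.9 Tz0.01
13 14.21 z78.2 F0.6 Tz-0.00
14 14.70 z75.1 F4.8 Tz0.04
end t14.70 tcp [580.3 133.8  75.1] F [-1.2 -0.6  4.8] T [-0.07  0.28  0.04] op0.258 j6 -0.21 gf 2.9538540531575563
-2.8326693759867982
```

Dropped ~9 mm (84 → 75) after about 52°. Now a firm press, then lift off and press the lever along its arc.

```bash
python3 - <<'E'
from h import *
bot.movel([X,Y,70],max_speed=15,threshold=15); st("seat")
p=bot.get_state()["tcp_pos"]
bot.movel([X,Y,160],max_speed=120); st("up")
bot.grip(0.0,20)
ex=np.array([np.cos(MY),np.sin(MY)]); o=[np.pi,0,MY-np.pi]
def P(q,dz=0):
    a=.95-q; xy=np.array([X,Y])+ex*(-66-64*np.cos(a)+6*np.sin(a)); return [*xy,66+64*np.sin(a)+6*np.cos(a)+dz]
bot.move_ptp(P(.1,40),o)
bot.movel(P(.1,14),max_speed=80,threshold=10); st("over")
for q in (.25,.4,.55,.7,.85):
    bot.movel(P(q,2),max_speed=60,threshold=25); st(q)
print(bot.movel(P(.95,-4),max_speed=20,threshold=18)); st("bottom")
E
```

```text
seat t14.92 tcp [580.3 133.8  75.1] F [-1.1 -0.4  4.9] T [0.01 0.13 0.07] op0.265 j6 -0.21 gf 2.9014664082728103
up t15.78 tcp [578.9 134.1 159.2] F [-0.   0.5 -0.7] T [-0.02  0.   -0.03] op0.261 j6 -0.20 gf 0.0
over t17.08 tcp [483.2  96.7 131.7] F [-0.5  0.7  1. ] T [ 0.02  0.01 -0.04] op-0.002 j6 -0.32 gf 0.0
0.25 t17.56 tcp [475.4  93.8 113.5] F [ 0.4 -0.7  0. ] T [-0.03  0.04 -0.02] op0.001 j6 -0.33 gf 0.0
0.4 t17.87 tcp [469.4  91.4 106.2] F [-0.3  0.6  0.1] T [-0.04  0.01  0.01] op0.001 j6 -0.33 gf 0.020625695324270055
0.55 t18.18 tcp [464.5  89.5  98. ] F [ 0.3 -0.2 -0.4] T [ 0.01 -0.   -0.05] op0.005 j6 -0.34 gf 0.0
0.7 t18.48 tcp [461.   88.1  89.2] F [ 0.   0.5 -0.3] T [ 0.02 -0.01  0.02] op0.003 j6 -0.34 gf 0.0
0.85 t18.79 tcp [458.7  87.3  80. ] F [0.2 0.6 0.1] T [-0.02  0.02  0.02] op0.000 j6 -0.34 gf 0.0
True
bottom t19.28 tcp [458.1  86.9  71.8] F [-2.1 -0.5  9.6] T [0.04 0.46 0.01] op0.007 j6 -0.34 gf 4.59095238300506
```

```bash
python3 - <<'E'
from h import *
p=bot.get_state()["tcp_pos"]
for k in range(3):
    bot.movel([p[0],p[1],p[2]-1.0*(k+1)],max_speed=10,threshold=25)
    s=st(k)
    if s["contact_force"][2]>22: break
bot.movel([p[0],p[1],p[2]+90],max_speed=120)
bot.move_ptp([520,60,240],[np.pi,0,MY-np.pi])
import pickle
m=imaging.camera_model("wrist");im=imaging.capture("wrist")
pickle.dump(m,open("w2.pkl","wb"));cv2.imwrite("pics/w2.png",im)
c=lambda i:cv2.resize(i,(800,500))
cv2.imwrite("pics/w2b.png",c(im))
i2=imaging.capture("side")[170:295,220:420]
cv2.imwrite("pics/s2.png",c(i2)); st()
E
```

```text
0 t19.53 tcp [458.1  86.9  71.7] F [-5.3 -0.4 15.3] T [-0.07  1.   -0.01] op0.003 j6 -0.34 gf 7.390784954186529
1 t19.78 tcp [458.2  86.9  71.4] F [-6.8 -0.6 23.3] T [-0.15  1.55  0.02] op0.003 j6 -0.34 gf 11.790966996923089
 t21.29 tcp [518.3  60.2 238.2] F [-0.4  0.6 -0.2] T [0.02 0.04 0.  ] op0.003 j6 -0.40 gf 0.0
```

View pics/w2b.png

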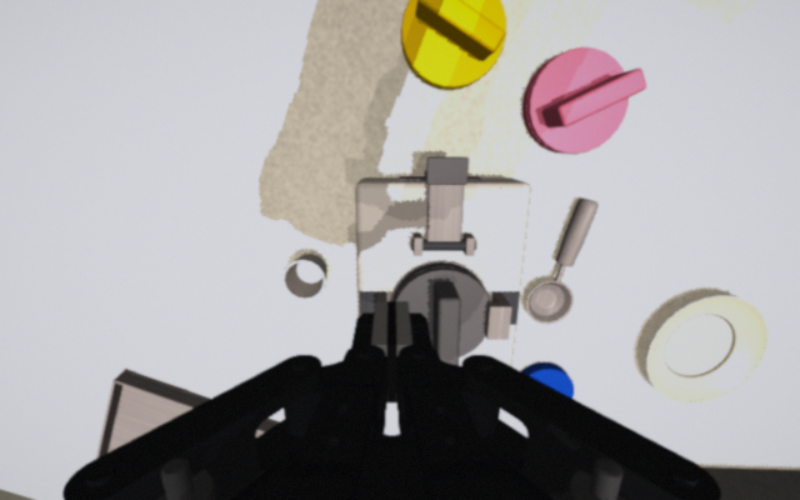

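View pics/s2.png

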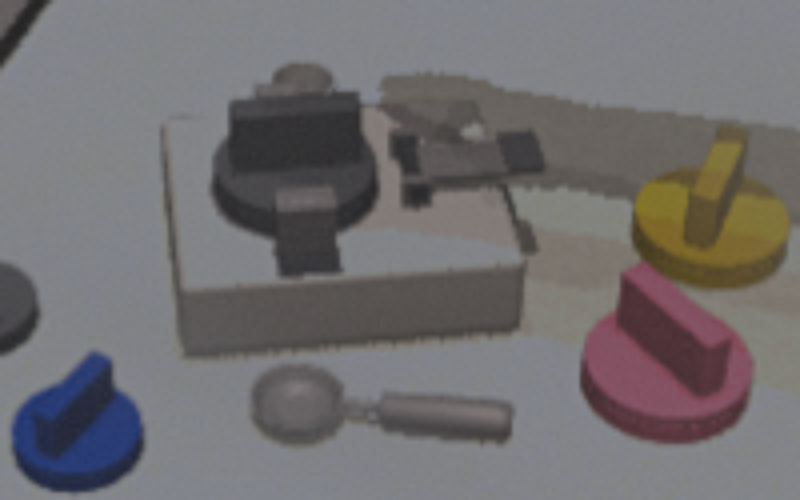

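The lever lies level: its pad is at wrist (447,170), and side (520,150) also shows it flat. Both jaws overlap the flange (wrist (500,315), side (308,205)), and the cup and spoon are undisturbed. The robot is touching nothing, so I'm handing in.

```bash
python3 -c "
from bench import bot
print(bot.sign_off())"
```

```text
the job is handed in; nothing more can be done
None
```

The job is handed in at about 21 s. The knob dropped home after roughly 52° of turning, the lever is pressed level with both jaws closed over the flange, the cup and spoon are where they were, and the arm is touching nothing.

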